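# Raise the sample pot to the probe with the cam lever

## Robot

A 6-joint arm with a two-finger parallel gripper is mounted at the origin on the work surface. World frame = base frame: x ahead of the robot, y to its left, z up, the work surface at z = 0. Lengths are in m, angles in degrees, forces in N, time in s.
With the tool pointing down it reaches from about 0.375 to 0.9 m from the base axis. Payload 3.1 kg.
Tool frame: the origin (TCP) lies at the centre of the arm's flange, where the gripper is bolted on; the fingertips stand 182 mm ahead of it and the grasp point (between the pads) lies bot.grip_point_offset ahead of it (bot.grip_point_offset is the distance from the TCP to the grasp point, in m); x points along the fingers, z is the direction in which the jaws open and shut, and the axes are right-handed (so a half turn about x gives the same grasp; the last joint's range is limited). The gripper opens to 87 mm and grips with 3 to 60 N. Pads are 19 mm wide; open, the fingers measure 117 mm over their backs; the gripper's body (75 mm by 190 mm) begins 51 mm behind the grasp point.
Start: joints at [-73.883, 30.224, 82.088, -0, 67.689, -10.227], TCP at [0.277, -0.56, 0.405] pointing down, gripper open.
Joint ranges: [-176.69, 176.69], [-43.24, 126.21], [12.49, 139.97], [-82, 262], [0, 151.66], [-163.58, 163.58]. Speed limits (degrees/s): [159.86, 159.86, 180, 180, 180, 180].

## Interface

Orientations are given as a 3x3 rotation matrix whose columns are the frame's x, y, z axes.
In Python, from rig import bot gives the robot as it stands.
- The arm moves only by the tool step_arm, never from a script. Its argument "motion" is a list that holds one entry, the list of rows, each a list of 7 numbers: the turn, a rotation vector about the world's x, y, z in degrees, then the shift along the world's x, y, z in mm, then the finger opening in mm, from 0 to 87. A call has 1 to 12 rows; each row is the pose to reach, as a shift and turn from the pose commanded when the call began; what a row does not reach only later rows make up. A row lasts 1/12 s, in which the tool goes at most 41.7 mm and 7.16 degrees, less where a joint would pass 70% of its speed; a pose out of reach is approached as far as the arm can. A call with a gripper value outside its range is refused whole. The fingers move at their own pace and stop on an object; the grip force is fixed at half the most. Time passes only in rows, so rows that repeat a pose let the fingers close. It gives the time, the measured TCP pose, the force and the opening at its end, in the units of the state.
- bot.read_state(): the state, without advancing time (a new reading comes with each control period).
- bot.capture(name): name is "scene" or "top" or "wrist"; returns a dict with "frame" (400x640x3 uint8, red, green, blue), "range_z" (400x640 float32, m along the optical axis (not along the pixel's ray), 0 where there is no reading), "fx", "fy", "cx", "cy" (pixels), "dist_coeffs" ([k1, k2, p1, p2, k3] as OpenCV has them; the pictures are not rectified), "cam_to_world" (4x4, takes a point from camera to world coordinates). Camera axes: x right, y down, z forward; pixel columns grow to the right and rows downward; lengths in m; the calibration is good to about 2 mm. A picture is of the moment at which its call begins.
- bot.hand_in(): hands the job in, once; it reports no verdict.
The state is a dict: "time_s": time; "joint_positions": joint angles; "qvel": joint speeds; "tau": joint torques, N m; "position": TCP position; "tcp_rot": TCP orientation; "force": force on the tool from outside, world axes, zero at the start; "moment": the same for the moment, N m; "opening": opening from 0.0 (shut) to 1.0 (fully open).
Only numpy, scipy, OpenCV 4.12 (cv2) and the standard library are available. Lean on these libraries where they do the work, as an engineer would, in place of code of your own. Each camera call takes 0.05 s, during which the arm holds its last target.

## Task

Slide the steel pot with the long handle sideways along the top of the lifting station, without lifting it, until it stands centred on the round lift plate under the probe, and let go of it. Then swing the cam lever up to the point of highest lift, so the plate carries the pot up around the probe tip, and hold it there: the lever falls back if released, so finish while still gripping or pressing it. Do not touch the probe, and leave the jar and the other things around where they are.

Things in the scene. Friction and masses are not known exactly. Their poses are not given: they have to be found in the camera images.
- station: the lifting station, a fixed grey casing 200 mm (x) by 380 mm (y) by 70 mm high; origin at the centre of its underside, on the table; x points away from the robot, y to its left (turned by up to 0.12 rad), z up. On its flat top, along y: the lift plate in the middle and a dark-outlined parking circle (120 mm) 120 mm to either side; the pot is parked on one, the jar on the other.
- lift_plate: round aluminium plate, 80 mm across, in the middle of the station's top; origin at the centre of its upper face, flush with the casing top (70 mm above the table) when down; the cam raises it up to 25 mm. z up.
- lift (a joint): height by which the lift plate is raised, m: 0 flush, 0.025 at the highest lift; driven only by the cam lever.
- probe: white fixed probe hanging straight down over the lift plate's centre, 12 mm thick at the tip, 20 mm above; origin at its tip, 149 mm above the table (9 mm above the rim of a pot on the lowered plate). Held by an 18 mm wide bar at 256 to 274 mm height, from 20 mm on the robot's side of the plate centre back to a 14 mm post 80 mm beyond it. Not to be touched.
- pot: open round steel pot, 100 mm across, 70 mm high, wall 3 mm, 0.35 to 0.7 kg; origin at the centre of its underside, z up; starts on the casing top, 70 mm above the table. One straight handle, 16 mm wide, 11 mm thick, along its own -x (roughly towards the robot) to 182 mm from the pot's axis, its middle 50 mm above the underside.
- pot_handle (a point): middle of the pot handle's thickness, 120 mm from the pot's axis; clear of the casing, a good place to pinch it from above across its 16 mm width.
- cam_lever: the cam lever (hub, steel rod, black grip bar) on the left (+y) end of the casing; origin at the hub, on the cam axle, which runs along the station's y, 35 mm above the table. Spring-returned: it takes 0.4 to 1 N m to turn (4 to 10 N at the grip) and falls back to its stop when let go. The bar is fixed to the rod and turns with it: hold it loosely, or push it.
- lever_grip (a point): middle of the lever's black grip bar: a round bar 24 mm thick and 55 mm long, parallel to the station's y axis, 120 mm from the axle; its middle stands 62.5 mm off the end of the casing.
- lever_axle (a point): point of the cam axle's line level with the middle of the grip bar (the grip circles round this fixed point with radius 120 mm, in the station's x-z plane).
- cam (a joint): lever angle, rad, 0 to 2.1; starts at 0, against a stop. At 0 it points towards the robot (station's -x), 0.7 rad above level; growing values swing it up and over, away from the robot. Highest lift at 1.3 (lever 0.43 rad past upright, in line with the dark rib on the disc behind the hub); farther on the plate sinks again: lift = 25 mm - 34 mm x (1 - cos(angle - 1.3)).
- jar: bystander: closed glass jar with white cap, 72 mm across, 95 mm high, on the other parking circle; origin at the centre of its underside.
- bottle: bystander: clear bottle with cap, 68 mm across, 190 mm high; origin at the centre of its underside.
- beaker: bystander: glass beaker, 72 mm across, 100 mm high; origin at the centre of its underside.
- cartridge: bystander: white filter cartridge standing upright, 60 mm across, 150 mm high; origin at the centre of its underside.
- coupling: bystander: grey pipe coupling ring lying flat, 64 mm across, 22 mm high; origin at the centre of its underside.
- wrench: bystander: steel wrench lying flat on the table; origin under its middle.
- bowl: bystander: white plastic bowl, 90 mm across, 40 mm high; origin at the centre of its underside.
Not all that is in view belongs to the job. Leave any blue or turquoise look-alike of the pot alone.

How it is judged (in metres and radians):
On the way, in this order (a step that is already met when the one before it is completed fails the run):
1. the pot stands centred on the lowered lift plate, let go (horizontal distance between pot and lift_plate below 0.015 m and z of pot in the frame of lift_plate between -0.004 and 0.004 m and angle between pot's own z axis and vertical below 0.08 rad and contact force between pot and the fingers below 0.2 N and contact force between pot and the arm below 0.2 N and linear speed of pot below 0.02 m/s and value of joint lift below 0.005 m), for 0.2 s.
2. the lever is held by the fingers at the highest lift with the pot raised on the plate (horizontal distance between pot and lift_plate below 0.015 m and z of pot in the frame of lift_plate between -0.004 and 0.004 m and angle between pot's own z axis and vertical below 0.08 rad and contact force between pot and the fingers below 0.2 N and contact force between pot and the arm below 0.2 N and value of joint lift above 0.024 m and contact force between pot and lift_plate above 1 N and contact force between cam_lever and the fingers above 1 N), for 0.5 s.
At the end, for the whole second after the job is handed in: The fingers still hold the cam lever (over 1 N) within 1 mm of its 25 mm highest lift (lever within about 0.24 rad of 1.3) and still; the pot stands upright on the raised plate, within 15 mm of its centre, carried by the plate alone and not touched by the robot (all of step 2 and velocity of joint cam between -0.1 and 0.1 rad/s); the arm keeps its last pose, push and grip.
It fails at once if the pot is lifted off the surface by more than 8 mm (z of pot in the frame of lift_plate above 0.008 m).
It fails at once if the pot is tipped over (angle between pot's own z axis and vertical above 0.25 rad).
It fails at once if the probe is touched (contact force between probe and anything else above 1 N).
It fails at once if the jar or another bystander is moved by more than 20 mm (distance of any of jar, bottle, beaker, cartridge, coupling, wrench, bowl from where it was at the start of the episode above 0.02 m).
It also fails if it takes over 54 s, if anything falls off the work surface, if the arm or the gripper's body presses on something with over 40 N, if the wrist force passes 120 N, or if a joint passes its speed limit or range.

## Working session

There is one attempt and no reset: what is moved stays moved. The work goes in short steps, Python scripts to look and compute and a tool call to move; the robot and the scene stay as the last step left them, time stands still between calls to the robot, and variables do not carry over. Pictures are saved under pics/ and viewed, and the job is handed in when it is done.

Besides the shell and the picture viewer there is one more tool, called after "Request:" in YAML: its name, and indented under it one key for each argument. step_arm: Moves the arm, as the interface text tells. Its arguments: {"type":"object","properties":{"motion":{"type":"array"}},"required":["motion"]}

```bash
ls; mkdir -p pics; cat > h.py <<'E'
from rig import bot
import numpy as np, cv2
def save(n,im): cv2.imwrite('pics/'+n+'.png',im[:,:,::-1])
def pts(c):
    h,w=c['range_z'].shape
    u,v=np.meshgrid(np.arange(w),np.arange(h))
    K=np.array([[c['fx'],0,c['cx']],[0,c['fy'],c['cy']],[0,0,1]])
    n=cv2.undistortPoints(np.stack([u,v],-1).reshape(-1,1,2).astype(np.float64),K,np.array(c['dist_coeffs'])).reshape(h,w,2)
    z=c['range_z']
    P=np.dstack([n[...,0]*z,n[...,1]*z,z])
    M=np.array(c['cam_to_world'])
    return P@M[:3,:3].T+M[:3,3]
E
python3 - <<'E'
from h import *
print(bot.grip_point_offset, {k:np.round(v,3).tolist() for k,v in bot.read_state().items()})
for n in ['scene','top','wrist']:
    c=bot.capture(n); save(n+'0',c['frame']); np.savez('/tmp/'+n+'0.npz',**c)
    print(n,np.round(np.array(c['cam_to_world']),3).tolist(),c['fx'])
E
```

```text
pics
0.1635 {'time_s': 0.0, 'joint_positions': [-73.884, 30.28, 82.157, 0.002, 67.689, -10.228], 'qvel': [-0.091, 0.015, 0.057, -0.01, -0.048, -0.014], 'tau': [0.0, -44.004, -17.66, 0.063, 0.059, -0.0], 'position': [0.277, -0.56, 0.404], 'tcp_rot': [[-0.001, 0.896, 0.444], [0.002, 0.444, -0.896], [-1.0, 0.0, -0.002]], 'force': [0.138, 0.429, 0.504], 'moment': [-0.013, 0.006, -0.003], 'opening': 1.003}
scene [[0.188, 0.711, -0.678, 1.324], [0.982, -0.146, 0.119, -0.155], [-0.015, -0.688, -0.726, 1.048], [0.0, 0.0, 0.0, 1.0]] 388.73475483509316
top [[-0.006, -0.998, 0.067, 0.354], [-1.0, 0.006, -0.006, -0.011], [0.005, -0.067, -0.998, 1.475], [0.0, 0.0, 0.0, 1.0]] 430.2826715546359
wrist [[0.444, -0.854, -0.272, 0.353], [-0.896, -0.424, -0.133, -0.523], [-0.002, 0.302, -0.953, 0.382], [0.0, 0.0, 0.0, 1.0]] 332.31803415374
```

View pics/scene0.png

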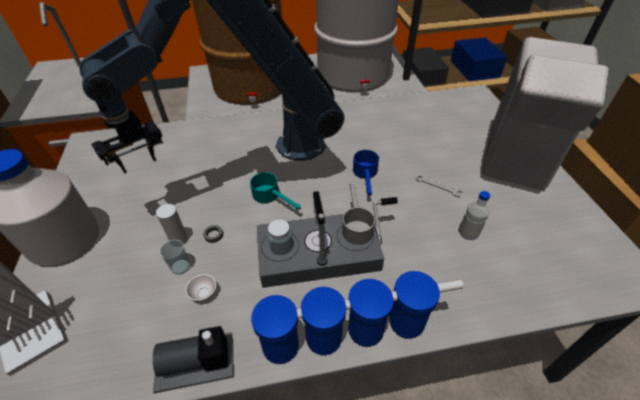

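View pics/top0.png

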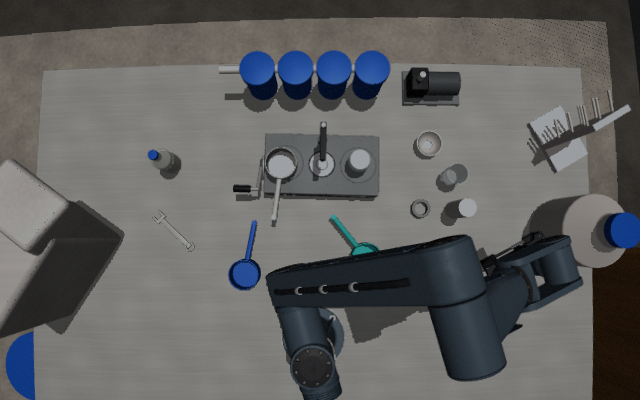

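The steel pot is at top pixel (281,163), with its handle running down to (275,222). The look-alikes are the blue pan at (245,273) and the turquoise pan at (363,252). Only the bare steel one stands on the station, so I'll confirm it in a crop and measure.

```bash
python3 - <<'E'
from h import *
c=dict(np.load('/tmp/top0.npz')); f=c['frame']
cr=f[110:240,215:400]; save('crop_top',cv2.resize(cr,None,fx=4.2,fy=4.2,interpolation=cv2.INTER_CUBIC))
P=pts(c)
for u,v in [(281,163),(275,222),(276,205),(242,189),(322,166),(322,152),(359,160),(330,185),(300,185),(350,185)]: print(u,v,np.round(P[v,u],3))
# casing top
m=(abs(P[...,2]-.07)<.006)&(P[...,0]>.3)&(P[...,0]<.75)&(abs(P[...,1])<.4)
m=m.astype(np.uint8); n,l,s,cc=cv2.connectedComponentsWithStats(m)
i=1+np.argmax(s[1:,4]); print(s[i])
q=P[l==i][:,:2].astype(np.float32); r=cv2.minAreaRect(q); print('casing',r)
# pot rim
for z,t in((.14,.006),):
    m=(abs(P[...,2]-z)<t)&(P[...,0]>.3)&(P[...,0]<.75)&(abs(P[...,1]-.1)<.12)
    q=P[m]; print(len(q),q.min(0),q.max(0)); print(cv2.minEnclosingCircle(q[:,:2].astype(np.float32)))
m=(abs(P[...,2]-.125)<.008)&(P[...,0]>.25)&(P[...,0]<.47)&(abs(P[...,1]-.1)<.12)
q=P[m]; print('handle',len(q),q.min(0),q.max(0),cv2.minAreaRect(q[:,:2].astype(np.float32)))
print(cv2.fitLine(q[:,:2].astype(np.float32),cv2.DIST_HUBER,0,.01,.01).ravel())
f=f.astype(int)
m=(f.max(2)<50)&(P[...,2]>.07)&(P[...,2]<.2)&(P[...,1]>.13)&(P[...,1]<.35)&(P[...,0]>.3)&(P[...,0]<.6)
q=P[m]; print('grip',len(q),q.min(0),q.max(0),np.median(q,0),cv2.minAreaRect(q[:,:2].astype(np.float32)))
E
```

```text
281 163 [0.58  0.098 0.074]
275 222 [0.388 0.124 0.006]
276 205 [0.438 0.11  0.127]
242 189 [0.49  0.218 0.121]
322 166 [ 0.57  -0.036  0.067]
322 152 [ 0.579 -0.033  0.272]
359 160 [ 0.573 -0.149  0.166]
330 185 [ 0.506 -0.062  0.071]
300 185 [0.507 0.036 0.067]
350 185 [ 0.506 -0.128  0.069]
[ 263  133  117   63 5455]
casing ((0.5775904059410095, -0.03368489444255829), (0.38429298996925354, 0.20115487277507782), 88.30696868896484)
86 [0.52451665 0.04614209 0.13436864] [0.62057088 0.14392943 0.1446009 ]
((0.5723305940628052, 0.09506163001060486), 0.050056762993335724)
handle 125 [0.3941656  0.10095927 0.1171296 ] [0.46999222 0.12606793 0.12956452] ((0.4325900971889496, 0.11382094770669937), (0.016698960214853287, 0.07753909379243851), 82.43716430664062)
[ 0.99071324 -0.13596794  0.4319872   0.11309912]
grip 140 [0.48344194 0.13157739 0.07007202] [0.59995939 0.24812018 0.13743358] [0.49582762 0.21252058 0.12044649] ((0.5251302719116211, 0.17528477311134338), (0.058965861797332764, 0.16031020879745483), 40.98821258544922)
```

View pics/crop_top.png

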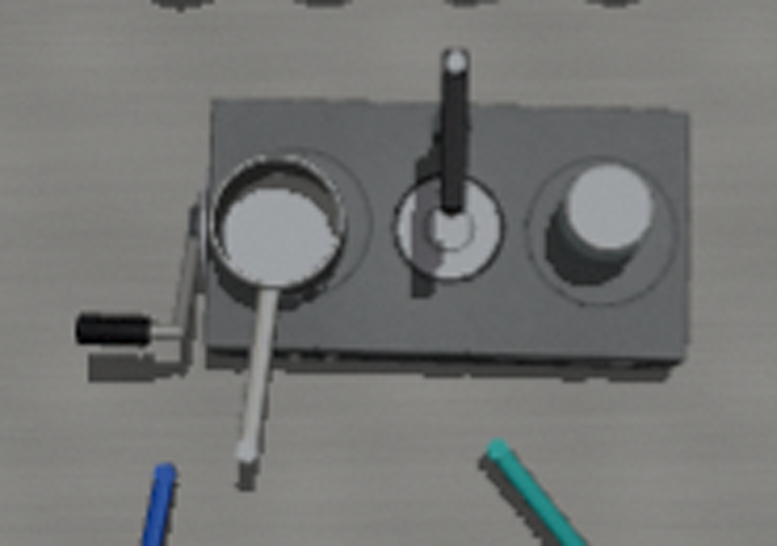

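The crop confirms the steel pot: rim at (275,220) and handle down to (245,455) in crop pixels. It is parked on the left circle, and the plate is under the probe bar at (450,228). Next I'll refine the plate, the station yaw and the lever grip.

```bash
cat >> h.py <<'E'
def ray(c,uv,z):
    K=np.array([[c['fx'],0,c['cx']],[0,c['fy'],c['cy']],[0,0,1]])
    n=cv2.undistortPoints(np.array(uv,float).reshape(-1,1,2),K,np.array(c['dist_coeffs'])).reshape(-1,2)
    M=np.array(c['cam_to_world']); d=np.c_[n,np.ones(len(n))]@M[:3,:3].T; o=M[:3,3]
    return o+d*((z-o[2])/d[:,2])[:,None]
E
python3 - <<'E'
from h import *
c=dict(np.load('/tmp/top0.npz')); P=pts(c); f=c['frame'].astype(int)
# plate bright pixels
m=(abs(P[...,2]-.07)<.01)&(f.min(2)>120)&(np.hypot(P[...,0]-.577,P[...,1]+.034)<.07)
q=P[m]; print('plate',len(q),cv2.minEnclosingCircle(q[:,:2].astype(np.float32)))
v,u=np.where(m); R=ray(c,np.c_[u,v],.07); print(cv2.minEnclosingCircle(R[:,:2].astype(np.float32)))
# casing front/back edges from corners px in crop/4.2
cor=np.array([[213,99],[690,112],[208,350],[684,358]])/4.2+[215,110]
C=ray(c,cor,.07); print('corners',C.round(4).tolist(),C.mean(0)); 
d=C[0]-C[1]; d2=C[2]-C[3]; print('yaw',[np.degrees(np.arctan2(-k[0],k[1])) for k in(d,d2)],np.linalg.norm(d),np.linalg.norm(d2))
gx=np.array([[77,328],[150,330]])/4.2+[215,110]; print('grip bar ends',ray(c,gx,.1123))
m=(f[...,1]>f[...,0]+40)&(f[...,2]>f[...,0]+40)&(P[...,1]<.02)&(P[...,1]>-.25)&(P[...,0]>.25)&(P[...,0]<.6)&(abs(f[...,1]-f[...,2])<40)
q=P[m]; print('teal',q.min(0),q.max(0))
s=dict(np.load('/tmp/scene0.npz')); g=s['frame']
save('crop_scene',cv2.resize(g[170:290,240:420],None,fx=4.2,fy=4.2,interpolation=cv2.INTER_CUBIC))
Q=pts(s)
m=(abs(Q[...,2]-.07)<.006)&(Q[...,0]>.3)&(Q[...,0]<.75)&(abs(Q[...,1])<.4)
n,l,st,_=cv2.connectedComponentsWithStats(m.astype(np.uint8)); i=1+np.argmax(st[1:,4]); print('casing scene',cv2.minAreaRect(Q[l==i][:,:2].astype(np.float32)))
m=(abs(Q[...,2]-.14)<.005)&(np.hypot(Q[...,0]-.572,Q[...,1]-.095)<.065); q=Q[m]; print('pot scene',len(q),cv2.minEnclosingCircle(q[:,:2].astype(np.float32)))
E
```

```text
plate 245 ((0.5775395631790161, -0.034706320613622665), 0.038923874497413635)
((0.5773579478263855, -0.03463960066437721), 0.03890400007367134)
corners [[0.6795, 0.1497, 0.07], [0.6672, -0.2276, 0.07], [0.4803, 0.1529, 0.07], [0.4718, -0.2192, 0.07]] [ 0.57469715 -0.03606356  0.07      ]
yaw [np.float64(-1.8600086188171965), np.float64(-1.3009908198439089)] 0.37749365157536857 0.37220567146829975
grip bar ends [[0.49389278 0.24780244 0.1123    ]
 [0.49197906 0.19208181 0.1123    ]]
teal [ 0.2767047  -0.22745061 -0.00459207] [ 0.4084811  -0.06514045  0.56194371]
casing scene ((0.5807870626449585, -0.030561774969100952), (0.3828733563423157, 0.20398467779159546), 88.03890228271484)
pot scene 105 ((0.5749335885047913, 0.09815628826618195), 0.051776982843875885)
```

View pics/crop_scene.png

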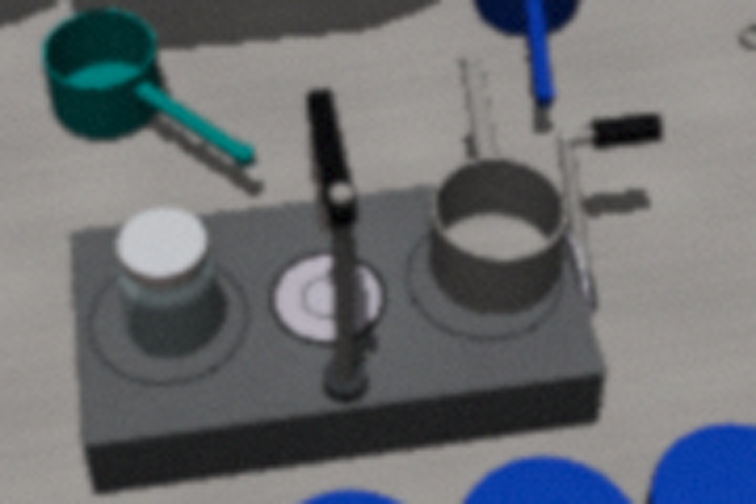

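Both views agree:
- **Plate centre:** (0.578,-0.034), station yaw about -1.8°.
- **Pot:** (0.573,0.096), handle point (0.454,0.112,0.12).
- **Lever grip:** (0.493,0.220), as predicted from the geometry.

I'll move above the handle with the wrist camera facing the robot, away from the probe.

Request:
step_arm:
  motion:
    - [[0,0,6,8,30,0,87],[0,0,12,16,60,0,87],[0,0,18,24,90,0,87],[0,0,24,32,120,0,87],[0,0,30,40,150,0,80],[0,0,36,48,180,0,70],[0,0,42,56,210,0,60],[0,0,48,64,240,0,50],[0,0,54,72,270,0,45],[0,0,60,80,300,0,45],[0,0,66,88,330,0,45],[0,0,72,96,360,0,45]]

```text
time_s: 1.15
position: [0.3734, -0.1986, 0.4047]
tcp_rot: [[-0.0, -0.15, 0.989], [0.0, 0.989, 0.15], [-1.0, 0.0, -0.0]]
force: [0.3, 0.6, -0.3]
opening: 0.54
```

Request:
step_arm:
  motion:
    - [[0,0,6.5,7,27,0,45],[0,0,13,14,54,0,45],[0,0,19.5,21,81,0,45],[0,0,26,28,108,0,45],[0,0,32.5,35,135,0,45],[0,0,39,42,162,0,45],[0,0,45.5,49,189,0,45],[0,0,52,56,216,0,45],[0,0,58.5,63,243,0,45],[0,0,65,70,270,0,45],[0,0,71.5,77,297,0,45],[0,0,73.8,80,312,0,45]]

```text
time_s: 2.15
position: [0.4538, 0.1142, 0.4048]
tcp_rot: [[0.001, -0.991, 0.131], [0.001, 0.131, 0.991], [-1.0, -0.001, 0.001]]
force: [0.8, -0.3, 0.7]
opening: 0.516
```

```bash
python3 - <<'E'
from h import *
s=bot.read_state(); print({k:np.round(v,4).tolist() for k,v in s.items() if k in('time_s','position','tcp_rot','opening','joint_positions')})
c=bot.capture('wrist'); save('w1',c['frame']); P=pts(c)
m=(abs(P[...,2]-.1255)<.006)&(P[...,0]>.38)&(P[...,0]<.5)&(abs(P[...,1]-.11)<.05); q=P[m]
print(len(q),q.min(0),q.max(0),cv2.minAreaRect(q[:,:2].astype(np.float32)))
E
```

```text
{'time_s': 2.15, 'joint_positions': [0.3977, 18.1685, 103.9428, 0.0535, 57.8402, -82.1308], 'position': [0.4538, 0.1142, 0.4048], 'tcp_rot': [[0.0008, -0.9914, 0.1305], [0.0008, 0.1305, 0.9914], [-1.0, -0.0007, 0.0009]], 'opening': 0.5162}
2415 [0.39462875 0.10099708 0.11955825] [0.49999486 0.12922103 0.12715236] ((0.44762569665908813, 0.11517806351184845), (0.016210606321692467, 0.10660527646541595), 82.49390411376953)
```

View pics/w1.png

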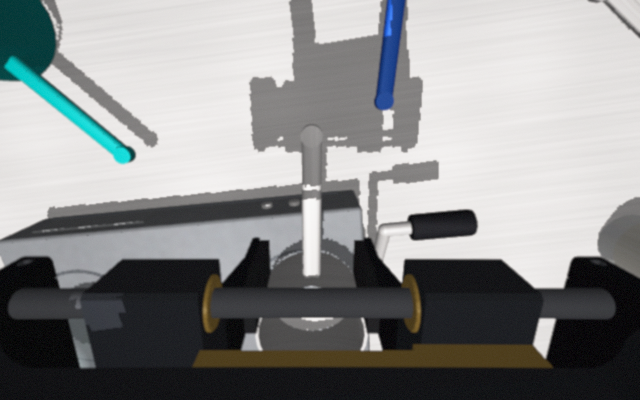

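The wrist view shows the grey handle at (312,230), centred between the fingers. Measured handle line is y≈0.114 at x=0.454, matching the TCP. Descend and grip.

Request:
step_arm:
  motion:
    - [[0,0,0,0,0,-30,45],[0,0,0,0,0,-60,45],[0,0,0,0,0,-90,45],[0,0,0,0,0,-110,45],[0,0,0,0,0,-121,45],[0,0,0,0,0,-121,45],[0,0,0,0,0,-121,30],[0,0,0,0,0,-121,10],[0,0,0,0,0,-121,10],[0,0,0,0,0,-121,10],[0,0,0,0,0,-121,10],[0,0,0,0,0,-121,10]]

```text
time_s: 3.2
position: [0.4535, 0.1121, 0.2844]
tcp_rot: [[0.002, -0.991, 0.136], [0.0, 0.136, 0.991], [-1.0, -0.002, 0.001]]
force: [0.5, 3.4, 2.6]
opening: 0.179
```

```bash
cat > look.py <<'E'
from h import *
import sys
n=sys.argv[1]
s=bot.read_state(); print({k:np.round(v,4).tolist() for k,v in s.items() if k in('time_s','position','force','opening')})
for k in('top','scene'):
    c=bot.capture(k); save(n+k,c['frame']); P=pts(c)
    a,b=(float(sys.argv[2]),float(sys.argv[3]))
    m=(abs(P[...,2]-.14)<.006)&(np.hypot(P[...,0]-a,P[...,1]-b)<.062); q=P[m]
    if len(q)>5: print(k,'rim',len(q),cv2.minEnclosingCircle(q[:,:2].astype(np.float32)))
E
python3 look.py a 0.573 0.096
```

```text
{'time_s': 3.2, 'position': [0.4535, 0.1121, 0.2844], 'force': [0.4783, 3.4128, 2.6346], 'opening': 0.1791}
top rim 80 ((0.5728055834770203, 0.09444353729486465), 0.05064413323998451)
scene rim 124 ((0.5742143392562866, 0.09686040878295898), 0.051952578127384186)
```

Handle gripped (about 16 mm), pot unmoved. Slide it toward the plate.

Request:
step_arm:
  motion:
    - [[0,0,0,0,-3,0.5,10],[0,0,0,0,-8,0.5,10],[0,0,0,0,-14,0.5,10],[0,0,0,1,-20,0.5,10],[0,0,0,1,-26,0.5,10],[0,0,0,1,-32,0.5,10],[0,0,0,1,-38,0.5,10],[0,0,0,2,-44,0.5,10],[0,0,0,2,-50,0.5,10],[0,0,0,2,-56,0.5,10],[0,0,0,2,-60,0.5,10],[0,0,0,2,-60,0.5,10]]

```text
time_s: 4.3
position: [0.4555, 0.051, 0.2843]
tcp_rot: [[0.0, -0.99, 0.138], [-0.0, 0.138, 0.99], [-1.0, -0.0, -0.0]]
force: [0.4, 3.4, 1.7]
opening: 0.18
```

```bash
python3 look.py b 0.575 0.035
```

```text
{'time_s': 4.3, 'position': [0.4555, 0.051, 0.2843], 'force': [0.4174, 3.412, 1.6623], 'opening': 0.1805}
top rim 94 ((0.5737929344177246, 0.03384941443800926), 0.050442639738321304)
scene rim 124 ((0.5766342282295227, 0.03595094382762909), 0.05156934633851051)
```

View pics/bscene.png

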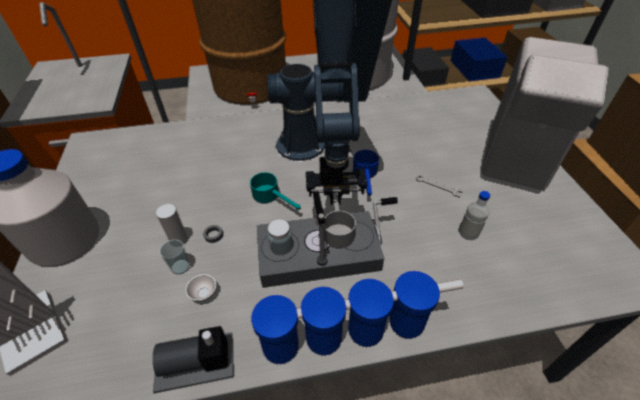

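The pot follows one to one; the scene shows it at (340,229), upright, handle still gripped. Remaining offset is about (+4, -68) mm in both cameras.

Request:
step_arm:
  motion:
    - [[0,0,0,0,-4,0,10],[0,0,0,1,-10,0,10],[0,0,0,1,-16,0,10],[0,0,0,1,-23,0,10],[0,0,0,2,-30,0,10],[0,0,0,2,-37,0,10],[0,0,0,2,-44,0,10],[0,0,0,3,-51,0,10],[0,0,0,3,-57,0,10],[0,0,0,4,-63,0,10],[0,0,0,4,-68,0,10],[0,0,0,4,-68,0,10]]

```text
time_s: 5.4
position: [0.4591, -0.0164, 0.2842]
tcp_rot: [[-0.001, -0.991, 0.137], [0.0, 0.137, 0.991], [-1.0, 0.001, 0.0]]
force: [-0.3, 3.4, 3.0]
opening: 0.179
```

```bash
python3 look.py c 0.578 -0.034; python3 - <<'E'
import cv2
im=cv2.imread('pics/cscene.png')[160:300,240:420]; cv2.imwrite('pics/ccrop.png',cv2.resize(im,None,fx=4,fy=4,interpolation=cv2.INTER_CUBIC))
E
```

```text
{'time_s': 5.4, 'position': [0.4591, -0.0164, 0.2842], 'force': [-0.277, 3.3525, 3.0073], 'opening': 0.179}
top rim 81 ((0.5774147510528564, -0.03353815898299217), 0.049810755997896194)
scene rim 103 ((0.5799241662025452, -0.031131647527217865), 0.0518074594438076)
```

View pics/ccrop.png

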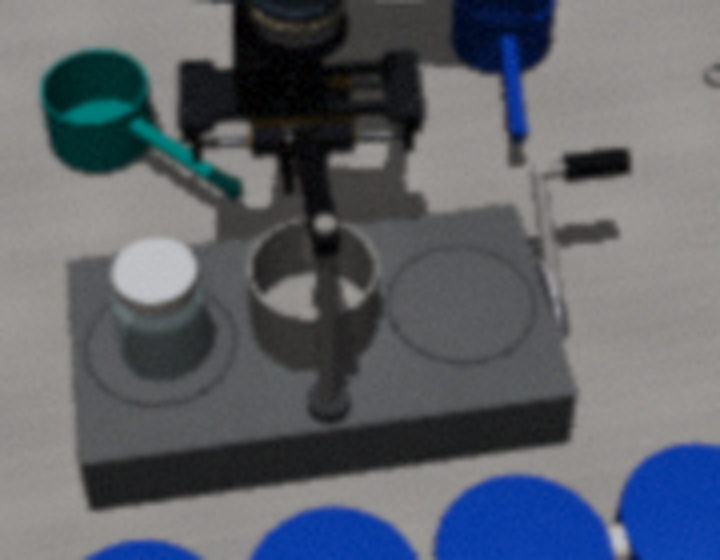

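The pot (crop (315,290)) is centred over the plate to about 1 mm in both cameras. Open, settle and rise.

Request:
step_arm:
  motion:
    - [[0,0,0,0,0,0,45],[0,0,0,0,0,0,45],[0,0,0,0,0,0,45],[0,0,0,0,0,0,45],[0,0,0,0,0,0,45],[0,0,0,0,0,0,45],[0,0,0,0,0,10,45],[0,0,0,0,0,30,45],[0,0,0,-5,0,60,45],[0,0,0,-10,0,90,45],[0,0,0,-10,0,110,45],[0,0,0,-10,0,110,45]]

```text
time_s: 6.5
position: [0.4502, -0.0162, 0.398]
tcp_rot: [[0.009, -0.991, 0.137], [-0.003, 0.137, 0.991], [-1.0, -0.009, -0.001]]
force: [0.7, 0.3, 0.4]
opening: 0.518
```

```bash
python3 look.py d 0.578 -0.034; python3 - <<'E'
import cv2
im=cv2.imread('pics/dtop.png')[110:240,215:400]; cv2.imwrite('pics/dcrop.png',cv2.resize(im,None,fx=4,fy=4,interpolation=cv2.INTER_CUBIC))
E
```

```text
{'time_s': 6.5, 'position': [0.4502, -0.0162, 0.398], 'force': [0.6898, 0.2508, 0.4472], 'opening': 0.5185}
top rim 73 ((0.5778558254241943, -0.033869531005620956), 0.050050824880599976)
scene rim 104 ((0.5801768898963928, -0.03099609538912773), 0.05110948160290718)
```

View pics/dcrop.png

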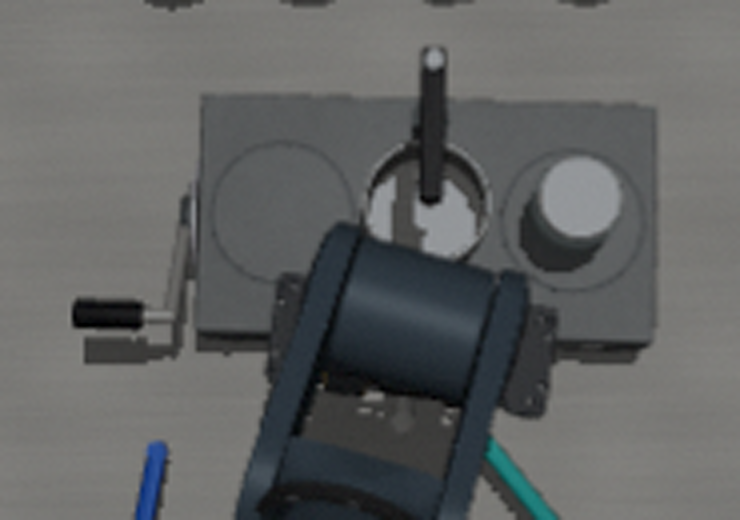

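Pot centred and released, with rim centre (0.578,-0.034) against the plate at (0.5775,-0.0347). The crop shows it under the probe at (428,200). Now turn the tool by -84° and move over the lever grip, checking clearance to the blue tanks as well.

Request:
step_arm:
  motion:
    - [[0,0,-7,2,18,0,45],[0,0,-14,5,38,0,45],[0,0,-21,9,58,0,45],[0,0,-28,13,78,0,45],[0,0,-35,17,98,0,45],[0,0,-42,21,118,0,45],[0,0,-49,25,138,0,45],[0,0,-56,29,158,0,45],[0,0,-63,33,178,0,45],[0,0,-70,37,198,0,45],[0,0,-77,41,218,0,45],[0,0,-84,44,236,0,45]]

```text
time_s: 7.6
position: [0.4932, 0.221, 0.3919]
tcp_rot: [[-0.004, 0.038, 0.999], [-0.001, 0.999, -0.038], [-1.0, -0.001, -0.004]]
force: [0.6, -0.8, -0.5]
opening: 0.522
```

```bash
python3 - <<'E'
from h import *
s=bot.read_state(); print({k:np.round(v,4).tolist() for k,v in s.items() if k in('time_s','position','tcp_rot','joint_positions')})
c=dict(np.load('/tmp/top0.npz')); P=pts(c); f=c['frame'].astype(int)
m=(f[...,2]>f[...,0]+60)&(P[...,0]>.7)&(P[...,2]>.1); q=P[m]; print('tanks',q.min(0),q.max(0))
c=bot.capture('wrist'); save('w2',c['frame']); P=pts(c); f=c['frame'].astype(int)
m=(f.max(2)<60)&(abs(P[...,2]-.118)<.012)&(np.hypot(P[...,0]-.493,P[...,1]-.22)<.05); q=P[m]
print(len(q),q.min(0),q.max(0),cv2.minAreaRect(q[:,:2].astype(np.float32)))
E
```

```text
{'time_s': 7.6, 'joint_positions': [12.2897, 24.7023, 94.9992, 0.003, 60.5309, 14.4769], 'position': [0.4932, 0.221, 0.3919], 'tcp_rot': [[-0.004, 0.0382, 0.9993], [-0.0008, 0.9993, -0.0382], [-1.0, -0.001, -0.0039]]}
tanks [ 0.80739026 -0.24602314  0.16453966] [0.91839444 0.22248847 0.19532747]
1824 [0.48411857 0.19657997 0.10600591] [0.507594   0.25140073 0.12434709] ((0.49596917629241943, 0.22401173412799835), (0.05438404530286789, 0.022455232217907906), 88.4825439453125)
```

View pics/w2.png

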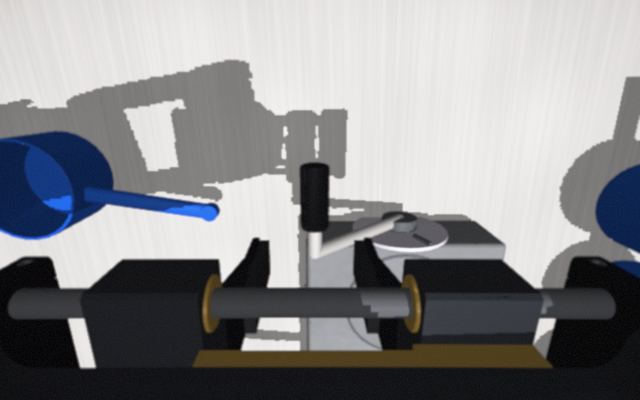

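The bar is at (314,195), centred between the fingers and measured at (0.495,0.222), and the tanks (x>0.80) are clear. Descend over the bar.

Request:
step_arm:
  motion:
    - [[0,0,0,2,1,-25,45],[0,0,0,2,1,-55,45],[0,0,0,2,1,-80,45],[0,0,0,2,1,-100,45],[0,0,0,2,1,-112,40],[0,0,0,2,1,-117,36],[0,0,0,2,1,-117,36],[0,0,0,2,1,-117,36]]

```text
time_s: 8.32
position: [0.4953, 0.2208, 0.2766]
tcp_rot: [[-0.001, 0.032, 0.999], [-0.0, 0.999, -0.032], [-1.0, -0.0, -0.001]]
force: [-0.4, -0.9, 0.2]
opening: 0.422
```

```bash
python3 - <<'E'
from h import *
s=bot.read_state(); print({k:np.round(v,4).tolist() for k,v in s.items() if k in('time_s','position','force','opening')})
# plan: axle, radius
ax=np.array([.5860,.2195]); 
for a in np.arange(0,1.31,.1):
    x=-.12*np.cos(.7+a); z=.035+.12*np.sin(.7+a)
    print(round(a,2), 'bar x %.4f y %.4f z %.4f  tcp x %.4f z %.4f'%(ax[0]+x,ax[1]-.03*x,z,ax[0]+x+.006,z+.1635))
E
```

```text
{'time_s': 8.3167, 'position': [0.4953, 0.2208, 0.2766], 'force': [-0.386, -0.9114, 0.2421], 'opening': 0.4221}
0.0 bar x 0.4942 y 0.2223 z 0.1123  tcp x 0.5002 z 0.2758
0.1 bar x 0.5024 y 0.2220 z 0.1211  tcp x 0.5084 z 0.2846
0.2 bar x 0.5114 y 0.2217 z 0.1290  tcp x 0.5174 z 0.2925
0.3 bar x 0.5212 y 0.2214 z 0.1360  tcp x 0.5272 z 0.2995
0.4 bar x 0.5316 y 0.2211 z 0.1419  tcp x 0.5376 z 0.3054
0.5 bar x 0.5425 y 0.2208 z 0.1468  tcp x 0.5485 z 0.3103
0.6 bar x 0.5539 y 0.2205 z 0.1506  tcp x 0.5599 z 0.3141
0.7 bar x 0.5656 y 0.2201 z 0.1533  tcp x 0.5716 z 0.3168
0.8 bar x 0.5775 y 0.2198 z 0.1547  tcp x 0.5835 z 0.3182
0.9 bar x 0.5895 y 0.2194 z 0.1549  tcp x 0.5955 z 0.3184
1.0 bar x 0.6015 y 0.2190 z 0.1540  tcp x 0.6075 z 0.3175
1.1 bar x 0.6133 y 0.2187 z 0.1519  tcp x 0.6193 z 0.3154
1.2 bar x 0.6248 y 0.2183 z 0.1486  tcp x 0.6308 z 0.3121
1.3 bar x 0.6359 y 0.2180 z 0.1441  tcp x 0.6419 z 0.3076
```

Request:
step_arm:
  motion:
    - [[0,0,0,5,0,0,36],[0,0,0,10,0,5,36],[0,0,0,15,0,10.5,36],[0,0,0,20.5,0,15,36],[0,0,0,26,0,19.5,36],[0,0,0,32,0,23.5,36],[0,0,0,38,-0.5,27.5,36],[0,0,0,44.5,-0.5,30.5,36],[0,0,0,51,-1,33.5,36],[0,0,0,58,-1,36,36],[0,0,0,65,-1,38,36],[0,0,0,71,-1,40,36]]

```text
time_s: 9.32
position: [0.5643, 0.2199, 0.319]
tcp_rot: [[-0.008, 0.032, 0.999], [-0.001, 0.999, -0.032], [-1.0, -0.001, -0.008]]
force: [-9.0, -0.7, 6.8]
opening: 0.412
```

```bash
python3 look.py e 0.578 -0.034; python3 - <<'E'
import cv2
im=cv2.imread('pics/escene.png')[150:300,240:440]; cv2.imwrite('pics/ecrop.png',cv2.resize(im,None,fx=4,fy=4,interpolation=cv2.INTER_CUBIC))
E
```

```text
{'time_s': 9.3167, 'position': [0.5643, 0.2199, 0.319], 'force': [-9.029, -0.7315, 6.7562], 'opening': 0.4124}
top rim 46 ((0.5706689357757568, -0.03376796096563339), 0.054656773805618286)
scene rim 118 ((0.5816689133644104, -0.03171740099787712), 0.050586994737386703)
```

View pics/ecrop.png

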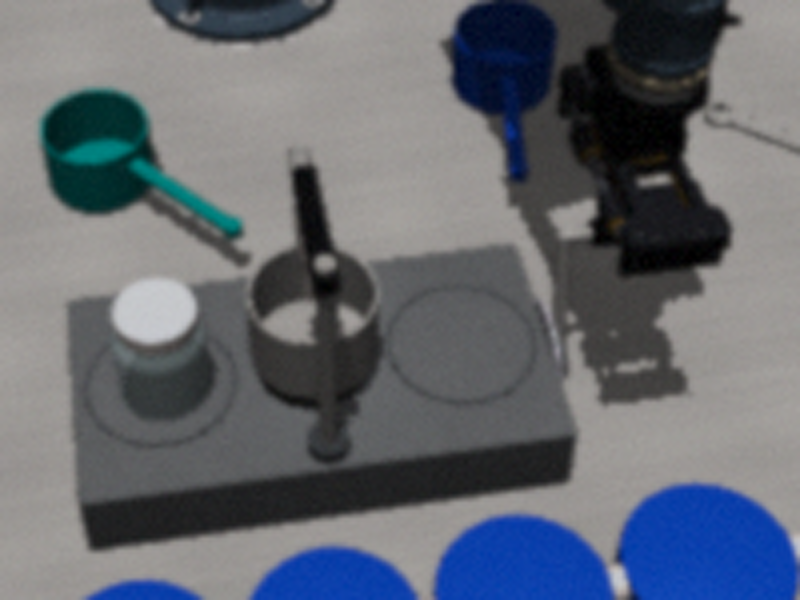

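The lever is following (bar in the jaws, rod near crop (562,290)) and the pot is starting to rise, upright. Continue along the arc.

Request:
step_arm:
  motion:
    - [[0,0,0,6,0,1,36],[0,0,0,13,0,2,36],[0,0,0,20,0,2.5,36],[0,0,0,27,0,2.5,36],[0,0,0,34,-1,2.5,36],[0,0,0,41,-1,1.5,36],[0,0,0,48,-1,0.5,36],[0,0,0,55,-1,-1,36],[0,0,0,62,-1.5,-3,36],[0,0,0,69,-2,-5,36],[0,0,0,74,-2,-7,36],[0,0,0,76,-2,-8,36]]

```text
time_s: 10.42
position: [0.6425, 0.218, 0.3111]
tcp_rot: [[-0.0, 0.032, 0.999], [0.0, 0.999, -0.032], [-1.0, 0.0, -0.0]]
force: [-5.4, 1.0, 4.3]
opening: 0.42
```

```bash
cat > look2.py <<'E'
from h import *
import sys
n=sys.argv[1]
s=bot.read_state(); print({k:np.round(v,4).tolist() for k,v in s.items() if k in('time_s','position','force','opening','tcp_rot')})
for k in('top','scene'):
    c=bot.capture(k); save(n+k,c['frame']); P=pts(c)
    d=np.hypot(P[...,0]-.578,P[...,1]+.034)
    m=(P[...,2]>.145)&(P[...,2]<.18)&(d<.062)&(d>.04); q=P[m]
    if len(q)>5: print(k,'rim',len(q),np.percentile(q[:,2],[50,75,90]),cv2.minEnclosingCircle(q[:,:2].astype(np.float32)))
    m=(d<.037)&(P[...,2]<.13)&(P[...,2]>.06); print(' floor z',np.percentile(P[m][:,2],[10,50,90]).round(4),m.sum())
    m=(abs(P[...,1]-.20)<.03)&(abs(P[...,0]-.62)<.08)&(P[...,2]<.2)&(P[...,2]>.03)&(c['frame'].max(2)<60);print(' dark near bar',m.sum())
im=cv2.imread(f'pics/{n}scene.png')[150:300,240:440]; cv2.imwrite(f'pics/{n}crop.png',cv2.resize(im,None,fx=4,fy=4,interpolation=cv2.INTER_CUBIC))
c=bot.capture('wrist'); save(n+'w',c['frame']); np.savez('/tmp/w.npz',**c)
E
python3 look2.py f
```

```text
{'time_s': 10.4167, 'position': [0.6425, 0.218, 0.3111], 'tcp_rot': [[-0.0005, 0.0324, 0.9995], [0.0003, 0.9995, -0.0324], [-1.0, 0.0003, -0.0005]], 'force': [-5.384, 0.9846, 4.3214], 'opening': 0.4199}
top rim 158 [0.16130681 0.16391591 0.16606077] ((0.5718659162521362, -0.033987317234277725), 0.05530577898025513)
 floor z [0.0948 0.0984 0.1025] 346
 dark near bar 14
scene rim 258 [0.15722978 0.16233002 0.16380383] ((0.5798842310905457, -0.03235439583659172), 0.05249457061290741)
 floor z [0.0684 0.0976 0.1005] 107
 dark near bar 51
```

View pics/fcrop.png

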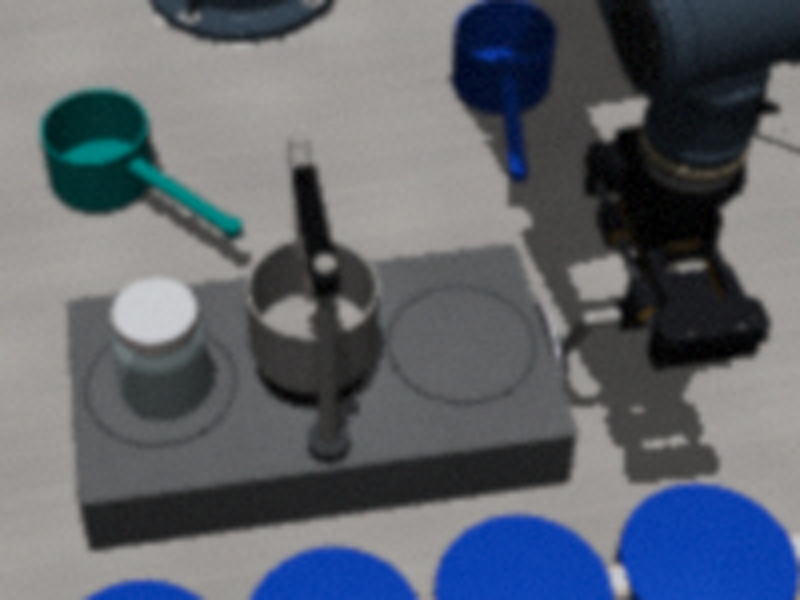

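View pics/fw.png

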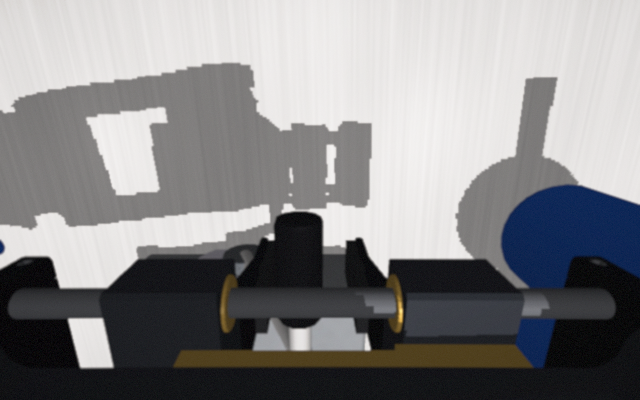

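The pot floor is at z≈0.098 (0.073 + 0.025) and the rim at ≈0.164, so it is essentially at full lift. The bar (298,260) rests on the robot-side finger with 5 to 7 N. I'll check the lever angle and let it settle.

Request:
step_arm:
  motion:
    - [[0,0,0,0,0,0,36],[0,0,0,0,0,0,36],[0,0,0,0,0,0,36],[0,0,0,0,0,0,36],[0,0,0,0,0,0,36],[0,0,0,0,0,0,36],[0,0,0,0,0,0,36],[0,0,0,0,0,0,36]]

```text
time_s: 11.23
position: [0.6423, 0.218, 0.3092]
tcp_rot: [[-0.0, 0.032, 0.999], [0.0, 0.999, -0.032], [-1.0, -0.0, -0.0]]
force: [-3.2, 1.9, 3.1]
opening: 0.414
```

```bash
python3 look2.py g; python3 - <<'E'
from h import *
c=dict(np.load('/tmp/w.npz')); P=pts(c); f=c['frame'].astype(int)
v,u=np.mgrid[0:400,0:640]
m=(u>278)&(u<320)&(v>215)&(v<285)&(f.max(2)<70)
q=P[m]; q=q[(q[:,2]>.1)&(q[:,2]<.2)&(abs(q[:,0]-.637)<.04)]
print(len(q),np.percentile(q,[2,50,98],axis=0))
t=q[(q[:,1]<.243)]  # curved side
# circle fit in x-z, r=12mm
from scipy.optimize import least_squares
r=least_squares(lambda p:np.hypot(t[:,0]-p[0],t[:,2]-p[1])-.012,[.637,.144],loss='soft_l1',f_scale=.002); print('bar centre x,z',r.x, 'cam', np.arctan2(r.x[1]-.035,-(r.x[0]-.586))-.7)
E
```

```text
{'time_s': 11.2333, 'position': [0.6423, 0.218, 0.3092], 'tcp_rot': [[-0.0002, 0.0323, 0.9995], [0.0, 0.9995, -0.0323], [-1.0, -0.0, -0.0002]], 'force': [-3.2045, 1.8856, 3.1405], 'opening': 0.4138}
top rim 159 [0.16068407 0.16426804 0.1661881 ] ((0.5723661780357361, -0.030817542225122452), 0.05588262155652046)
 floor z [0.0949 0.0987 0.1027] 347
 dark near bar 17
scene rim 249 [0.15744714 0.16255972 0.16396649] ((0.5799036026000977, -0.031770769506692886), 0.05231067165732384)
 floor z [0.0681 0.0974 0.0999] 109
 dark near bar 51
2813 [[0.62959475 0.21780632 0.14188809]
 [0.63879068 0.23478197 0.15302238]
 [0.64758088 0.24653953 0.15534649]]
bar centre x,z [0.63797078 0.14257298] cam 1.3208499171098194
```

Lever angle measured at 1.32 rad (target 1.3 ± 0.24), pot still centred. One more settling check, then hand in.

Request:
step_arm:
  motion:
    - [[0,0,0,0,0,0,36],[0,0,0,0,0,0,36],[0,0,0,0,0,0,36],[0,0,0,0,0,0,36],[0,0,0,0,0,0,36],[0,0,0,0,0,0,36]]

```text
time_s: 11.88
position: [0.6423, 0.218, 0.3093]
tcp_rot: [[-0.0, 0.032, 0.999], [0.0, 0.999, -0.032], [-1.0, 0.0, -0.0]]
force: [-4.3, 0.0, 3.8]
opening: 0.416
```

```bash
python3 -c "
from rig import bot
print(bot.hand_in())"
```

```text
the job is handed in; nothing more can be done
None
```

I slid the steel pot by its handle onto the lift plate and let go of it. I then swung the cam lever up with the bar loosely between the fingers and handed the job in while still holding it there. It finished at about 12 s of the 54 s allowed; the hand-in gives no verdict.

**Last checks:**
- **Lever:** the angle measured about 1.32 rad, against 1.3 for highest lift. The arm was still, with about 4–6 N pressing back on the fingers.
- **Lift:** the pot floor stood at 0.097–0.099 m, which fits the full 25 mm, and the rim at about 0.164 m.
- **Centring:** after release the pot was within about 1 mm of the plate centre in both the top and scene cameras. Once it was raised, the scene camera still showed that. The top camera's rim fit was off by about 5 mm and oversized (radius 56 mm instead of 50 mm), probably because the probe bar got into the fit, so I relied on the scene view.
- **Probe and bystanders:** I planned the path clear of the probe and saw no sign of contact. I did not measure the bystanders again at the end; the last close-up still shows the jar in its place.

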